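# Tare the balance and print from its key box

### The arm

A 6-joint arm with a two-finger parallel gripper is mounted at the origin on a cart in front of the work surface, level with it; the furniture and walls round the work are solid. World frame = base frame: x ahead of the robot, y to its left, z up, the work surface at z = 0. Lengths are in m, angles in rad, forces in N, time in s.
With the tool pointing down it reaches from about 0.3 to 0.775 m from the base axis. Payload 14.6 kg.
Tool frame: the origin (TCP) lies at the very end of the fingers, on their centre line; the grasp point (between the pads) lies 19 mm behind it (ctrl.grasp_offset is the distance from the TCP to the grasp point, in m); z points along the fingers, y is the line along which they close (so a half turn about z gives the same grasp; the last joint's range is limited). The gripper opens to 94 mm and grips with 3 to 60 N. Pads are 16 mm wide; open, the fingers measure 119 mm over their backs; the gripper's body (75 mm by 177 mm) begins 78 mm behind the grasp point.
Start: joints at [1.229, 0.3, 1.521, -0, 1.321, -0.067], TCP at [0.149, 0.529, 0.205] pointing down, gripper open.
Joint ranges: [-3.03, 3.03], [-0.79, 2.21], [0.23, 2.52], [-1.04, 4.18], [0, 3.07], [-2.55, 2.55]. Speed limits (rad/s): [2.22, 2.22, 2.57, 3.14, 3.14, 3.14].

### API

Orientations are given as [roll, pitch, yaw] about the fixed x, y, z axes, in that order (R = Rz(yaw) Ry(pitch) Rx(roll)).
In Python, from station import ctrl gives the robot as it stands.
- The arm moves only by the tool step_arm, never from a script. Its argument "plan" is a list that holds one entry, the list of rows, each a list of 6 numbers: the shift along the tool's x, y, z in units of 30 mm (1.0 is 30 mm), then the turn, a rotation vector about the tool's x, y, z in units of 6 degrees (1.0 is 6 degrees). In form: [[[dx, dy, dz, wx, wy, wz], ...]]. A call has 1 to 8 rows; each row is the pose to reach, as a shift and turn from the pose commanded when the call began, along the tool's axes at that moment; what a row does not reach only later rows make up. A row lasts 1/12 s, in which the tool goes at most 41.7 mm and 7.16 degrees, less where a joint would pass 70% of its speed; a pose out of reach is approached as far as the arm can. A call with a gripper value outside its range is refused whole. "grip" is the opening, from 0 (shut) to 1 (fully open), set as the call begins (left out, the last holds). The fingers move at their own pace and stop on an object; "squeeze" is the grip in N (left out, the last holds). Time passes only in rows, so rows that repeat a pose let the fingers close. It gives the time, the measured TCP pose, the force, the opening and the grip force at its end, in the units of the state.
- ctrl.get_obs(): the state, without advancing time (a new reading comes with each control period).
- ctrl.camera(name): name is "side" or "top" or "wrist"; returns the picture (400x640x3 uint8, red, green, blue); there is no depth.
- ctrl.camera_model(name): a dict with "intrinsics" (3x3 intrinsics, pixels), "R" (3x3) and "t" (3): a world point X has camera coordinates R X + t; the wrist camera has in their place "tool_from_camera" (4x4, takes a point from camera to tool coordinates, whose origin is the TCP and whose axes are the flange's). Camera axes: x right, y down, z forward; pixel columns grow to the right and rows downward; lengths in m; the calibration is good to about 2 mm. A picture is of the moment at which its call begins: read the wrist's pose just before it. camera_model takes no time and is no camera call.
- ctrl.hand_in(): hands the job in; it is judged then, once.
Trained networks look in the newest picture that a camera, given by its name, has taken for a name from the list of things; names that differ only in an ending like _2 or _b are one class to them, and where a whole thing is asked for, a point or a joint stands for the part that bears it (a point fixed in the world has none). Each returns a list of dicts, best first, with "confidence" (0 to 1); they miss things now and then, are a little off and sometimes report something else, mostly with a low value. They report only what shows in the picture. A call takes as long as a camera call.
- ctrl.masks_of(query, camera): "pixels" (400x640 bool, what is visible of it) and "at" ([column, row] in pixels, amid what is visible of it).
- ctrl.place_of(query, camera): "at" ([column, row] in pixels: a listed point, or the origin of a listed thing).
The state is a dict: "time_s": time; "qpos": joint angles; "joint_vel": joint speeds; "tau": joint torques, N m; "ee_pos": TCP position; "eef_rot": TCP orientation; "force": force on the tool from outside, world axes, zero at the start; "moment": the same for the moment, N m; "grip_width": finger opening in m; "grip_force": force on a finger pad.
Only numpy, scipy, OpenCV 4.12 (cv2) and the standard library are available. Lean on these libraries where they do the work, as an engineer would, in place of code of your own. Each camera call takes 0.05 s, during which the arm holds its last target. There are 200 camera calls.

### The job

The empty beaker is on the balance pan: tare the balance and print the ticket from the remote key box. With the fingertips press the green key gently all the way down, hold it for a moment and let it come back up, then do the same with the blue key, and withdraw clear of everything. Do not press the red or yellow key, and do not touch, move or pick up the jar, beaker or weights standing round the box.

Things in the scene. Friction and masses are not known exactly. Their poses are not given: they have to be found in the camera images.
- key_box: grey remote key box of the balance, fixed to the bench, 116 x 116 mm, its dark top plate 30 mm above the bench; origin at the centre of its underside, z up; its four round keys stand on the top plate in a square of 52 mm pitch (26 mm either side of the box's middle along its x and y axes), the colours in any arrangement
- green_key_top (a point): centre of the top face of the round green push key (tare), 28 mm across, when up 54 mm above the bench and 12 mm above its black collar (collar 44 mm across); it moves down with the key
- green_key (a joint): travel of the green key: 0 m when up, 0.008 m when pressed fully down; a spring returns it (resistance 1.5 N at first, growing to about 5 N at full travel)
- blue_key_top (a point): centre of the top face of the round blue push key (print), 28 mm across, when up 54 mm above the bench and 12 mm above its black collar (collar 44 mm across); it moves down with the key
- blue_key (a joint): travel of the blue key: 0 m when up, 0.008 m when pressed fully down; a spring returns it (resistance 1.5 N at first, growing to about 5 N at full travel)
- red_key_top (a point): centre of the top face of the round red push key (off; not to be pressed), 28 mm across, when up 54 mm above the bench and 12 mm above its black collar (collar 44 mm across); it moves down with the key
- red_key (a joint): travel of the red key: 0 m when up, 0.008 m when pressed fully down; a spring returns it (resistance 1.5 N at first, growing to about 5 N at full travel)
- yellow_key_top (a point): centre of the top face of the round yellow push key (menu; not to be pressed), 28 mm across, when up 54 mm above the bench and 12 mm above its black collar (collar 44 mm across); it moves down with the key
- yellow_key (a joint): travel of the yellow key: 0 m when up, 0.008 m when pressed fully down; a spring returns it (resistance 1.5 N at first, growing to about 5 N at full travel)
- pan_beaker: steel beaker, 72 mm across, 73 mm tall, fixed on the pan of the balance (balance 228 mm wide in y, 378 mm long in x, pan 120 mm above the bench), so that its rim is 193 mm above the bench; it stands left of the key box and in the way of a low sweep from the left: pass above it; origin at the centre of its underside
- red_jar: loose white sample jar with a red screw lid, 42 mm across, 56 mm tall, standing close to the key box; origin at the centre of its underside; leave alone
- large_weight: loose knobbed metal test weight, 29 mm across, 50 mm tall, close to the key box; origin at the centre of its underside; leave alone
- steel_beaker: loose open steel beaker, 58 mm across, 65 mm tall, on the bench close to the key box; origin at the centre of its underside; leave alone
- small_weight: loose small knobbed metal test weight, 19 mm across, 34 mm tall, close to the key box; origin at the centre of its underside; leave alone

How it is judged:
On the way, in this order (a step that is already met when the one before it is completed fails the run):
1. the green key is pressed down by the fingers, no other key with it (value of joint green_key above 0.005 m and contact force between the fingers and green_key above 0.5 N and value of joint each of blue_key, red_key, yellow_key below 0.002 m), for 0.1 s.
2. the green key is back up, the blue key still up (value of joint each of green_key, blue_key below 0.0015 m), for 0.1 s.
3. the blue key is pressed down by the fingers, no other key with it (value of joint blue_key above 0.005 m and contact force between the fingers and blue_key above 0.5 N and value of joint each of green_key, red_key, yellow_key below 0.002 m), for 0.1 s.
At the end, for the whole second after the job is handed in: All four keys are up again (within 1.5 mm of their rest height) and the jar, beaker and two weights stand upright and still within 10 mm of where they were. A key counts as pressed when it is at least 5 mm of its 8 mm down under the fingers for 0.1 s (all of step 2 and value of joint each of red_key, yellow_key below 0.0015 m and distance of each of red_jar, large_weight, steel_beaker, small_weight from where it was at the start of the episode below 0.01 m and angle between each of red_jar, large_weight, steel_beaker, small_weight's own z axis and vertical below 0.15 rad and linear speed of each of red_jar, large_weight, steel_beaker, small_weight below 0.02 m/s); the robot touches nothing.
It fails at once if the red or the yellow key is pressed (value of joint any of red_key, yellow_key above 0.003 m).
It fails at once if the green or the blue key is pushed hard (over 22 N) (contact force between the arm and green_key above 22 N or contact force between the arm and blue_key above 22 N).
It fails at once if the arm touches the jar, the beaker by the key box or a test weight (contact force between the arm and red_jar above 1 N or contact force between the arm and large_weight above 1 N or contact force between the arm and steel_beaker above 1 N or contact force between the arm and small_weight above 1 N).
It fails at once if the jar, the beaker by the key box or a test weight is moved or lifted by more than 10 mm (distance of any of red_jar, large_weight, steel_beaker, small_weight from where it was at the start of the episode above 0.01 m).
It also fails if it takes over 45 s, if anything falls off the work surface, if the arm or the gripper's body presses on something with over 40 N, if the wrist force passes 120 N, or if a joint passes its speed limit or range.

## Working session

There is one attempt and no reset: what is moved stays moved. The work goes in short steps, Python scripts to look and compute and a tool call to move; the robot and the scene stay as the last step left them, time stands still between calls to the robot, and variables do not carry over. Pictures are saved under pics/ and viewed, at most 10 in all, crops included, and the job is handed in when it is done.

Besides the shell and the picture viewer there is one more tool, called after "Request:" in YAML: its name, and indented under it one key for each argument. step_arm: Moves the arm, as the interface text tells. Its arguments: {"type":"object","properties":{"plan":{"type":"array","items":{"type":"array","items":{"type":"array","items":{"type":"number"}}}},"grip":{"type":"number"},"squeeze":{"type":"number"}},"required":["plan"]}

```bash
mkdir -p pics
cat > h.py <<'E'
import numpy as np, cv2
from station import ctrl
def ray(cam,uv,z):
    m=ctrl.camera_model(cam);K=np.array(m["intrinsics"]);R=np.array(m["R"]);t=np.array(m["t"])
    c=-R.T@t; d=R.T@np.linalg.solve(K,[uv[0],uv[1],1]); return c+d*(z-c[2])/d[2]
E
python3 - <<'E'
from h import *
for c in("top","side"):
    cv2.imwrite(f"pics/{c}.png",ctrl.camera(c)[:,:,::-1])
    for k in "green blue red yellow".split():
        for r in ctrl.place_of(k+"_key_top",c)[:1]: print(c,k,np.round(r["at"]),round(r["confidence"],2),ray(c,r["at"],.054).round(4))
    for k,z in (("key_box",0),("red_jar",0),("large_weight",0),("steel_beaker",0),("small_weight",0),("pan_beaker",.12)):
        for r in ctrl.place_of(k,c)[:1]: print(c,k,np.round(r["at"]),round(r["confidence"],2),ray(c,r["at"],z).round(4))
o=ctrl.get_obs();print(o)
E
```

```text
top green [381. 210.] 0.59 [ 0.4979 -0.335   0.054 ]
top blue [393. 215.] 0.51 [ 0.4839 -0.3684  0.054 ]
top red [378. 216.] 0.43 [ 0.4804 -0.3264  0.054 ]
top yellow [398. 200.] 0.58 [ 0.5268 -0.3824  0.054 ]
top key_box [385. 209.] 0.9 [ 0.5059 -0.3525  0.    ]
top red_jar [396. 217.] 0.62 [ 0.4833 -0.3861  0.    ]
top large_weight [413. 186.] 0.39 [ 0.5762 -0.4365  0.    ]
top steel_beaker [423. 217.] 0.65 [ 0.4852 -0.4674  0.    ]
top small_weight [404. 232.] 0.61 [ 0.4404 -0.4088  0.    ]
top pan_beaker [218. 146.] 0.86 [0.6574 0.1219 0.12  ]
side green [342. 268.] 0.72 [ 0.5413 -0.333   0.054 ]
side blue [311. 282.] 0.46 [ 0.4773 -0.3689  0.054 ]
side red [316. 268.] 0.57 [ 0.4923 -0.3284  0.054 ]
side yellow [340. 284.] 0.68 [ 0.5294 -0.3806  0.054 ]
side key_box [326. 297.] 0.69 [ 0.5078 -0.3518  0.    ]
side red_jar [379. 303.] 0.75 [ 0.6068 -0.38    0.    ]
side large_weight [373. 324.] 0.97 [ 0.5833 -0.4312  0.    ]
side steel_beaker [320. 341.] 0.6 [ 0.4834 -0.4612  0.    ]
side small_weight [292. 325.] 0.53 [ 0.4394 -0.418   0.    ]
side pan_beaker [355. 144.] 0.8 [0.6438 0.1013 0.12  ]
{'time_s': 1.1, 'qpos': array([ 1.22939559e+00,  2.99909204e-01,  1.52099703e+00, -6.08187074e-07,
        1.32069635e+00, -6.66068465e-02]), 'joint_vel': array([-0.00116302, -0.00098703,  0.00174506, -0.00060844,  0.00084289,
       -0.00041551]), 'tau': array([ 4.42894907e-05, -5.31680954e+01, -3.52900600e+01,  7.08953873e-02,
        2.15366262e-02,  1.59134623e-05]), 'ee_pos': array([0.14924573, 0.52935549, 0.20544179]), 'eef_rot': array([-3.14158271e+00, -7.27492382e-08,  2.86679891e+00]), 'force': array([-0.27208772,  0.48127088, -0.4610859 ]), 'moment': array([ 0.07204211,  0.04567382, -0.03867494]), 'grip_force': 0.0, 'grip_width': 0.09364656741629758}
```

View crops.

Run:
```python
import cv2,numpy as np
a=cv2.imread("pics/top.png");b=cv2.imread("pics/side.png")
cv2.imwrite("pics/crops.png",np.vstack([cv2.resize(a[160:260,320:460],(700,500),interpolation=cv2.INTER_CUBIC)[:500]]))
cv2.imwrite("pics/side_crop.png",cv2.resize(b[235:365,255:415],(800,600)[:1]+(650,) if 0 else (738,600),interpolation=cv2.INTER_CUBIC))
cv2.imwrite("pics/side_full.png",b)
```

```text
(no output)
```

View pics/crops.png

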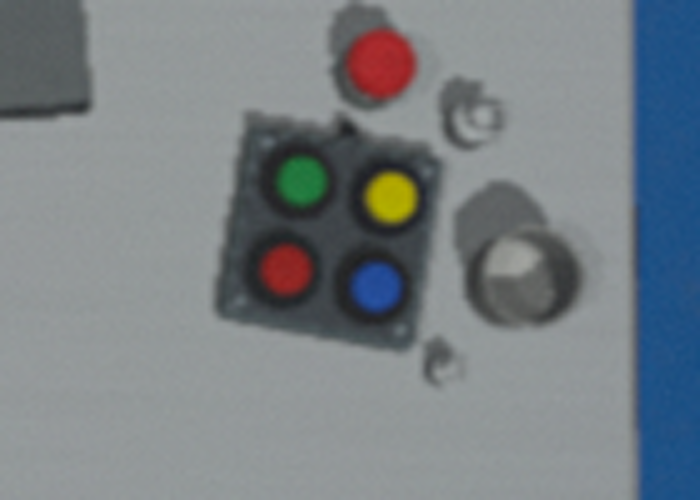

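View pics/side_crop.png

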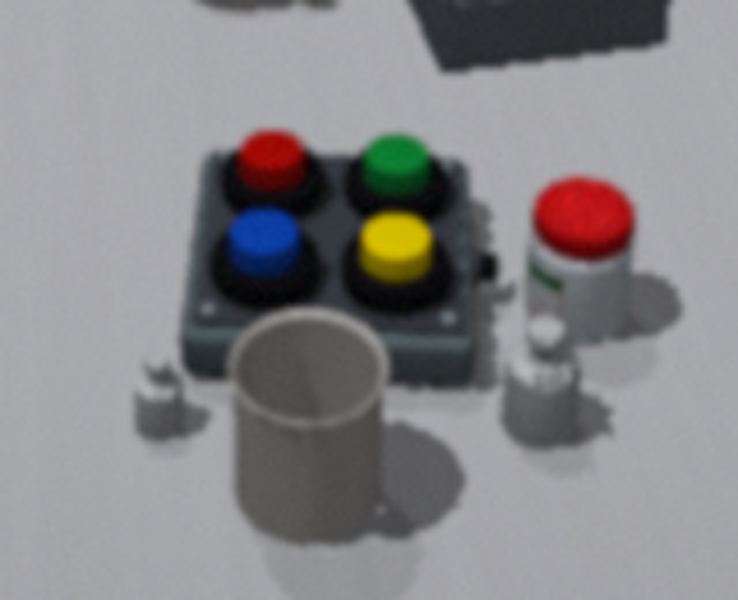

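View pics/side.png

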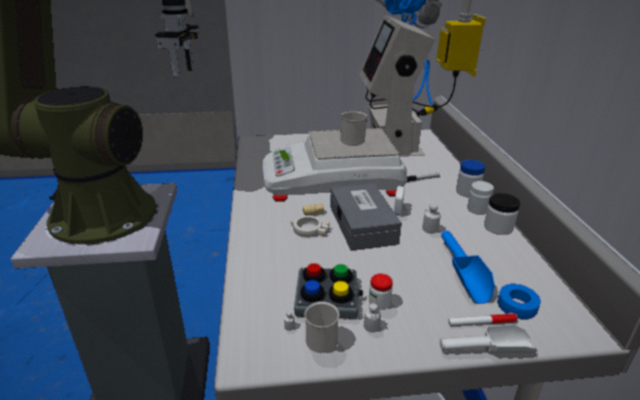

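```bash
cat > k.py <<'E'
from h import *
from scipy.optimize import least_squares
H={"green":(50,75),"blue":(105,125),"yellow":(22,35),"red":(0,8)}
# corner order in box frame from top view: decide by fit
def cents(cam,img,guess):
    hsv=cv2.cvtColor(img,cv2.COLOR_RGB2HSV);out={}
    for k,(a,b) in H.items():
        m=cv2.inRange(hsv,(a,120,60),(b,255,255))
        if k=="red": m|=cv2.inRange(hsv,(172,120,60),(180,255,255))
        n,l,s,c=cv2.connectedComponentsWithStats(m)
        j=min((i for i in range(1,n) if s[i][4]>15),key=lambda i:np.hypot(*(c[i]-guess[k])))
        out[k]=(c[j],s[j])
    return out
E
python3 - <<'E'
from k import *
g={"top":dict(green=(380,196),yellow=(398,199),red=(377,214),blue=(395,217)),"side":dict(green=(341,271),yellow=(341,288),red=(314,270),blue=(312,288))}
P={}
for c in g:
    im=cv2.imread(f"pics/{c}.png")[:,:,::-1].copy()
    P[c]=cents(c,im,g[c])
    for k in H: print(c,k,P[c][k][0].round(1),P[c][k][1], ray(c,P[c][k][0],.052).round(4))
S=dict(green=(1,1),yellow=(1,-1),red=(-1,1),blue=(-1,-1))
def pt(p,k,z): 
    a=p[2];s=.026*np.array(S[k]);return np.array([p[0]+np.cos(a)*s[0]-np.sin(a)*s[1],p[1]+np.sin(a)*s[0]+np.cos(a)*s[1],z])
def proj(c,X):
    m=ctrl.camera_model(c);q=np.array(m["intrinsics"])@(np.array(m["R"])@X+m["t"]);return q[:2]/q[2]
for cs in (["top"],["side"],["top","side"]):
    # visible blob centre: top view ~top face; side view between top face and side wall
    f=lambda p:np.concatenate([proj(c,pt(p,k,.054 if c=="top" else .050))-P[c][k][0] for c in cs for k in H])
    r=least_squares(f,[.5,-.35,0]);print(cs,r.x.round(4),np.abs(r.fun).max().round(2));
    print({k:pt(r.x,k,.054).round(4) for k in H})
E
```

```text
top green [379.8 195.6] [375 191  10  10  79] [ 0.5394 -0.3307  0.052 ]
top blue [394.9 216.9] [390 212  11  11  92] [ 0.4795 -0.374   0.052 ]
top yellow [397.8 199. ] [393 194  11  11  93] [ 0.531  -0.3823  0.052 ]
top red [376.8 213.5] [372 209  11  10  86] [ 0.4881 -0.3226  0.052 ]
side green [340.2 269.5] [334 265  14  11 116] [ 0.5372 -0.3363  0.052 ]
side blue [311.6 286.4] [304 280  16  15 188] [ 0.478  -0.3787  0.052 ]
side yellow [340.2 287.8] [333 281  16  15 207] [ 0.5291 -0.388   0.052 ]
side red [313.4 269.2] [306 264  16  12 142] [ 0.4863 -0.3299  0.052 ]
['top'] [ 0.5093 -0.3521 -0.1608] 0.06
{'green': array([ 0.5391, -0.3306,  0.054 ]), 'blue': array([ 0.4795, -0.3736,  0.054 ]), 'yellow': array([ 0.5308, -0.3819,  0.054 ]), 'red': array([ 0.4878, -0.3223,  0.054 ])}
['side'] [ 0.508  -0.3558 -0.1592] 0.47
{'green': array([ 0.5378, -0.3342,  0.054 ]), 'blue': array([ 0.4782, -0.3773,  0.054 ]), 'yellow': array([ 0.5296, -0.3856,  0.054 ]), 'red': array([ 0.4865, -0.326 ,  0.054 ])}
['top', 'side'] [ 0.5085 -0.3539 -0.1599] 1.11
{'green': array([ 0.5383, -0.3324,  0.054 ]), 'blue': array([ 0.4787, -0.3754,  0.054 ]), 'yellow': array([ 0.53  , -0.3837,  0.054 ]), 'red': array([ 0.487 , -0.3241,  0.054 ])}
```

Request:
step_arm:
  plan:
    - [[-0.4,-0.4,-0.6,0,0,0],[-1.2,-1.1,-1.2,0,0,0],[-2.1,-1.9,-1.6,0,0,0],[-3.0,-2.75,-1.8,0,0,0],[-3.9,-3.6,-1.8,0,0,0],[-4.8,-4.4,-1.8,0,0,0],[-5.7,-5.25,-1.8,0,0,0],[-6.6,-6.1,-1.8,0,0,0]]
  grip: 0

```text
time_s: 1.77
ee_pos: [0.2906, 0.2979, 0.2596]
eef_rot: [3.141, 0.0, 2.867]
force: [1.8, 0.2, -0.1]
grip_width: 0.044
grip_force: 0.0
```

Request:
step_arm:
  plan:
    - [[-0.7,-1.04,0,0,0,0],[-1.4,-2.08,0,0,0,0],[-2.1,-3.1,0,0,0,0],[-2.8,-4.15,0,0,0,0],[-3.5,-5.2,0,0,0,0],[-4.2,-6.25,0,0,0,0],[-4.9,-7.3,0,0,0,0],[-5.6,-8.3,0,0,0,0]]

```text
time_s: 2.43
ee_pos: [0.3844, 0.0122, 0.2598]
eef_rot: [3.141, 0.001, 2.867]
force: [0.5, 0.1, 0.0]
grip_width: 0.0002
grip_force: 0.0
```

Request:
step_arm:
  plan:
    - [[-0.7,-1.04,0,0,0,0],[-1.4,-2.08,0,0,0,0],[-2.1,-3.1,0,0,0,0],[-2.8,-4.15,0,0,0,0],[-3.5,-5.2,0,0,0,0],[-4.1,-6.2,0,0,0,0],[-4.6,-7.0,0,0,0,0],[-4.9,-7.5,0,0,0,0]]

```text
time_s: 3.1
ee_pos: [0.4649, -0.2448, 0.259]
eef_rot: [-3.141, -0.0, 2.865]
force: [-0.3, 1.2, -0.6]
grip_width: 0.0008
grip_force: 0.0
```

Look with the wrist camera here and measure the keys again.

```bash
cat > w.py <<'E'
from k import *
from scipy.spatial.transform import Rotation as Ro
def wproj(o,X):
    m=ctrl.camera_model("wrist");T=np.eye(4);T[:3,:3]=Ro.from_euler("xyz",o["eef_rot"]).as_matrix();T[:3,3]=o["ee_pos"]
    C=T@np.array(m["tool_from_camera"]);q=np.array(m["intrinsics"])@(C[:3,:3].T@(np.array(X)-C[:3,3]));return q[:2]/q[2]
E
python3 - <<'E'
from w import *
import pickle
o=ctrl.get_obs();im=ctrl.camera("wrist");cv2.imwrite("pics/w1.png",im[:,:,::-1]);pickle.dump(o,open("o1.pkl","wb"))
print(o["ee_pos"],o["force"])
for k,X in dict(green=(.5383,-.3324,.054),blue=(.4787,-.3754,.054),yellow=(.53,-.3837,.054),red=(.487,-.3241,.054)).items(): print(k,wproj(o,X).round(1))
E
```

```text
[ 0.46487759 -0.2448359   0.25899202] [-0.33624958  1.15264412 -0.6003762 ]
green [263.7 256.8]
blue [213.6 220.8]
yellow [221.6 261.3]
red [257. 216.]
```

View pics/w1.png

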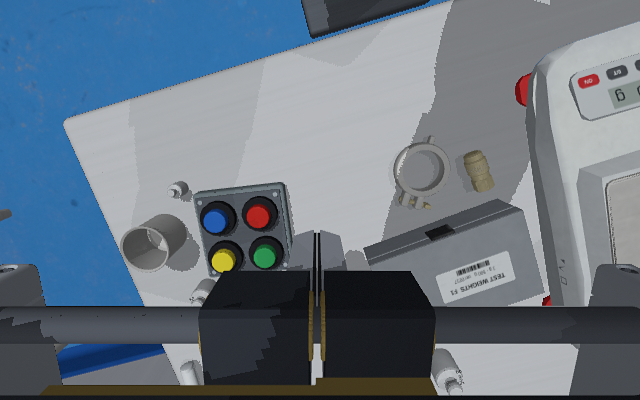

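Run:
```python
from w import *
import pickle
o=pickle.load(open("o1.pkl","rb"));im=cv2.imread("pics/w1.png")[:,:,::-1].copy()
g=dict(green=(264,254),yellow=(222,261),red=(257,215),blue=(215,218))
P=cents("w",im,g)
S=dict(green=(1,1),yellow=(1,-1),red=(-1,1),blue=(-1,-1))
def pt(p,k,z): 
    a=p[2];s=.026*np.array(S[k]);return np.array([p[0]+np.cos(a)*s[0]-np.sin(a)*s[1],p[1]+np.sin(a)*s[0]+np.cos(a)*s[1],z])
for k in P: print(k,P[k][0].round(1),P[k][1])
ks=["green","red","blue"]
for z in (.054,.051):
    r=least_squares(lambda p:np.concatenate([wproj(o,pt(p,k,z))-P[k][0] for k in ks]),[.5,-.35,-.16])
    print(z,r.x.round(4),r.fun.round(2),{k:pt(r.x,k,.054).round(4) for k in H})
```

```text
green [264.2 255.9] [253 244  23  24 423]
blue [215.1 220.5] [203 209  25  24 468]
yellow [223.  260.1] [211 249  25  24 445]
red [257.8 215.7] [246 204  24  24 455]
0.054 [ 0.5082 -0.3527 -0.1633] [ 0.39  0.45  0.22 -0.18 -0.6  -0.23] {'green': array([ 0.5381, -0.3313,  0.054 ]), 'blue': array([ 0.4784, -0.3741,  0.054 ]), 'yellow': array([ 0.5297, -0.3826,  0.054 ]), 'red': array([ 0.4868, -0.3228,  0.054 ])}
0.051 [ 0.509  -0.3536 -0.1632] [ 0.25  0.25  0.12 -0.07 -0.36 -0.15] {'green': array([ 0.5389, -0.3322,  0.054 ]), 'blue': array([ 0.4791, -0.375 ,  0.054 ]), 'yellow': array([ 0.5305, -0.3835,  0.054 ]), 'red': array([ 0.4876, -0.3237,  0.054 ])}
```

Request:
step_arm:
  plan:
    - [[-0.8,-0.5,0.2,0,0,0],[-1.7,-1.1,0.8,0,0,0],[-2.5,-1.7,1.7,0,0,0],[-3.0,-2.0,2.8,0,0,0],[-3.15,-2.1,3.9,0,0,0],[-3.15,-2.1,4.8,0,0,0],[-3.15,-2.1,5.3,0,0,0],[-3.15,-2.1,5.3,0,0,0]]

```text
time_s: 3.82
ee_pos: [0.5372, -0.3273, 0.0965]
eef_rot: [3.14, -0.006, 2.867]
force: [-0.5, -0.2, 0.1]
grip_width: 0.0003
grip_force: 0.0
```

Run:
```python
from w import *
cv2.imwrite("pics/s2.png",cv2.resize(ctrl.camera("side")[200:360,240:420,::-1],(675,600)))
o=ctrl.get_obs();print(o["ee_pos"],o["force"],o["eef_rot"])
d=np.array([.5385,-.332,.054])-o["ee_pos"];R=Ro.from_euler("xyz",o["eef_rot"]).as_matrix();print(R.T@d/.03)
```

```text
[ 0.53806355 -0.32783478  0.09922648] [ 0.23498308 -0.64164022  0.34304083] [ 3.14065669e+00 -2.69990972e-03  2.86693134e+00]
[-0.05572963 -0.13110159  1.50728246]
```

View pics/s2.png

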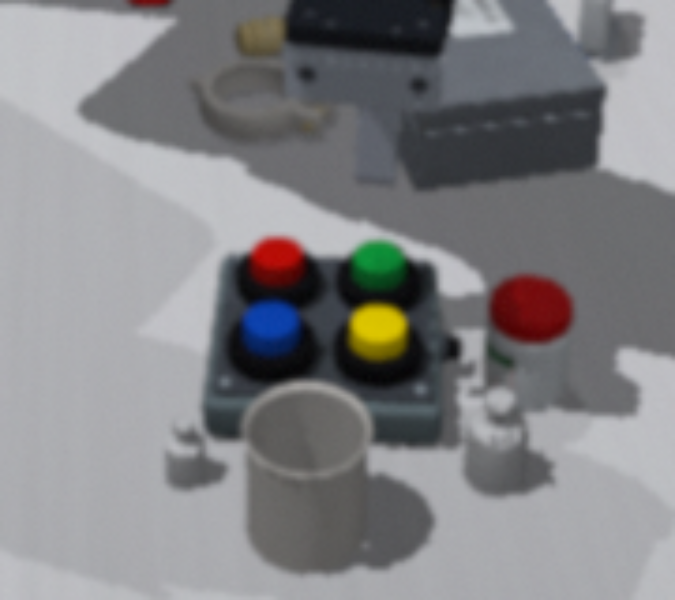

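Request:
step_arm:
  plan:
    - [[-0.05,-0.13,0.4,0,0,0],[-0.05,-0.13,0.9,0,0,0],[-0.05,-0.13,1.2,0,0,0],[-0.05,-0.13,1.35,0,0,0],[-0.05,-0.13,1.45,0,0,0],[-0.05,-0.13,1.52,0,0,0],[-0.05,-0.13,1.58,0,0,0],[-0.05,-0.13,1.62,0,0,0]]

```text
time_s: 4.53
ee_pos: [0.5393, -0.3328, 0.0524]
eef_rot: [-3.141, 0.001, 2.867]
force: [-0.5, -0.2, 2.5]
grip_width: 0.0006
grip_force: 1.1
```

Request:
step_arm:
  plan:
    - [[0,0,0.04,0,0,0],[0,0,0.08,0,0,0],[0,0,0.11,0,0,0],[0,0,0.12,0,0,0],[0,0,0.12,0,0,0]]

```text
time_s: 4.95
ee_pos: [0.5392, -0.3328, 0.0485]
eef_rot: [-3.141, 0.001, 2.867]
force: [0.4, -0.7, 3.4]
grip_width: 0.0004
grip_force: 1.9
```

Request:
step_arm:
  plan:
    - [[0,0,0.04,0,0,0],[0,0,0.08,0,0,0],[0,0,0.09,0,0,0],[0,0,0.09,0,0,0],[0,0,0.09,0,0,0],[0,0,0.09,0,0,0]]

```text
time_s: 5.45
ee_pos: [0.5392, -0.3328, 0.0462]
eef_rot: [-3.141, 0.001, 2.867]
force: [-0.0, 0.4, 9.9]
grip_width: 0.0002
grip_force: 4.6
```

Request:
step_arm:
  plan:
    - [[0,0,-0.2,0,0,0],[0,0,-0.5,0,0,0],[0,0,-1.0,0,0,0],[0,0,-1.5,0,0,0],[0,0,-1.8,0,0,0],[0,0,-1.8,0,0,0],[0,0,-1.8,0,0,0]]

```text
time_s: 6.03
ee_pos: [0.5388, -0.3326, 0.0994]
eef_rot: [-3.142, -0.0, 2.867]
force: [-0.5, -0.3, -0.1]
grip_width: 0.0002
grip_force: 0.0
```

Request:
step_arm:
  plan:
    - [[0.3,-0.4,0,0,0,0],[0.8,-1.0,0,0,0,0],[1.3,-1.6,0,0,0,0],[1.56,-1.9,0,0,0,0],[1.56,-1.9,0,0,0,0],[1.56,-1.9,0,0,0,0]]

```text
time_s: 6.53
ee_pos: [0.4782, -0.3749, 0.0992]
eef_rot: [3.141, -0.0, 2.866]
force: [-0.5, 0.8, -0.0]
grip_width: 0.0005
grip_force: 0.0
```

Run:
```python
from w import *
o=ctrl.get_obs();print(o["ee_pos"],o["force"],o["eef_rot"])
d=np.array([.4788,-.375,.054])-o["ee_pos"];R=Ro.from_euler("xyz",o["eef_rot"]).as_matrix();print(R.T@d/.03)
```

```text
[ 0.47815492 -0.3749483   0.09922664] [-0.51857787  0.81579809 -0.02191164] [ 3.14119604e+00 -4.27982307e-04  2.86552065e+00]
[-0.02180321  0.00360526  1.50754695]
```

Request:
step_arm:
  plan:
    - [[-0.02,0,0.4,0,0,0],[-0.02,0,0.9,0,0,0],[-0.02,0,1.2,0,0,0],[-0.02,0,1.35,0,0,0],[-0.02,0,1.45,0,0,0],[-0.02,0,1.52,0,0,0],[-0.02,0,1.58,0,0,0],[-0.02,0,1.62,0,0,0]]

```text
time_s: 7.2
ee_pos: [0.4794, -0.3749, 0.0513]
eef_rot: [-3.142, 0.001, 2.867]
force: [-0.5, 2.2, 2.6]
grip_width: 0.0004
grip_force: 1.3
```

Request:
step_arm:
  plan:
    - [[0,0,0.04,0,0,0],[0,0,0.08,0,0,0],[0,0,0.11,0,0,0],[0,0,0.12,0,0,0],[0,0,0.12,0,0,0]]

```text
time_s: 7.62
ee_pos: [0.4793, -0.375, 0.0475]
eef_rot: [-3.142, 0.001, 2.867]
force: [2.5, 3.6, 4.6]
grip_width: 0.0006
grip_force: 2.1
```

Request:
step_arm:
  plan:
    - [[0,0,0.03,0,0,0],[0,0,0.06,0,0,0],[0,0,0.06,0,0,0],[0,0,0.06,0,0,0],[0,0,0.06,0,0,0]]

```text
time_s: 8.03
ee_pos: [0.4793, -0.3751, 0.0462]
eef_rot: [-3.141, 0.001, 2.867]
force: [0.3, 4.9, 10.5]
grip_width: 0.0004
grip_force: 4.8
```

Request:
step_arm:
  plan:
    - [[0,0,-0.2,0,0,0],[0,0,-0.5,0,0,0],[0,0,-1.0,0,0,0],[0,0,-2.0,0,0,0],[0,0,-3.0,0,0,0],[0,0,-4.0,0,0,0],[0,0,-5.0,0,0,0],[0,0,-5.5,0,0,0]]

```text
time_s: 8.7
ee_pos: [0.4792, -0.3757, 0.2149]
eef_rot: [-3.139, 0.003, 2.866]
force: [0.1, -0.2, 0.6]
grip_width: 0.0004
grip_force: 0.0
```

Request:
step_arm:
  plan:
    - [[0.2,0.3,-0.3,0,0,0],[0.5,1.0,-0.6,0,0,0],[0.9,2.0,-1,0,0,0],[1.2,3.0,-1,0,0,0],[1.2,3.5,-1,0,0,0],[1.2,3.5,-1,0,0,0],[1.2,3.5,-1,0,0,0]]

```text
time_s: 9.28
ee_pos: [0.4728, -0.2641, 0.2409]
eef_rot: [-3.141, 0.0, 2.868]
force: [-0.1, 0.3, -0.5]
grip_width: 0.0005
grip_force: 0.0
```

Run:
```python
from w import *
o=ctrl.get_obs();print(o["ee_pos"],o["force"],o["joint_vel"].round(3))
a=ctrl.camera("side")[200:360,240:420,::-1];b=ctrl.camera("top")[160:260,320:460,::-1]
cv2.imwrite("pics/end.png",np.hstack([cv2.resize(a,(394,350)),cv2.resize(b,(400,350))]))
```

```text
[ 0.47277968 -0.26411884  0.24093861] [-0.11841067  0.27397302 -0.53707332] [-0.029  0.02  -0.013 -0.002 -0.001 -0.008]
```

View pics/end.png

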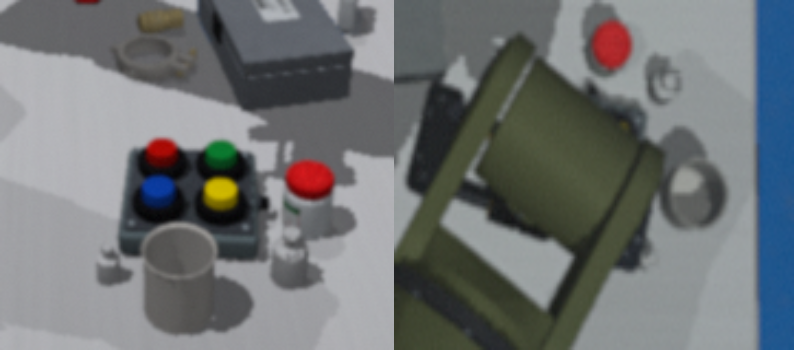

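All four keys are up (side half: red (162,152), green (221,155), blue (158,190), yellow (221,192)). The jar, beaker and weights stand where they were, and the arm is clear above.

```bash
python3 -c "
from station import ctrl
print(ctrl.hand_in())"
```

```text
the job is handed in; nothing more can be done
None
```

I pressed the green key fully down and let it come back up, then did the same with the blue key (wrist force about 10 N each). In the last camera view all four keys were up and the loose items undisturbed. The arm was clear, and I handed the job in at about 9.5 s; no verdict came back.

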